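# Start a crank screw by its thread drop and hold it

## Robot

A 6-joint arm with a two-finger parallel gripper is mounted at the origin on a cart in front of the work surface, level with it; the furniture and walls round the work are solid. World frame = base frame: x ahead of the robot, y to its left, z up, the work surface at z = 0. Lengths are in mm, angles in rad, forces in N, time in s.
With the tool pointing down it reaches from about 275 to 750 mm from the base axis. Payload 10.2 kg.
Tool frame: the origin (TCP) lies between the finger pads; the fingertips stand 11 mm ahead of it and the grasp point (between the pads) lies 8 mm behind it; z points along the fingers, y is the line along which they close (so a half turn about z gives the same grasp; the last joint's range is limited). The gripper opens to 85 mm and grips with 20 to 120 N. Pads are 22 mm wide; open, the fingers measure 114 mm over their backs; the gripper's body (76 mm by 85 mm) begins 54 mm behind the grasp point. The pads swing forward as they close: fully open they stand 13 mm farther back than shut.
Start: joints at [1.098, 0.313, 1.498, -0, 1.331, -0.223], TCP at [129.798, 508.708, 242.294] pointing down, gripper open.
Joint ranges: [-2.94, 2.94], [-0.97, 2.17], [0.19, 2.56], [-1.23, 4.37], [0.02, 3.11], [-2.88, 2.88]. Speed limits (rad/s): [2.39, 2.39, 3.01, 3.14, 3.14, 3.14].

## Interface

Orientations are given as a unit quaternion [w, x, y, z].
In Python, from rig import sense, eyes, finish_job gives the robot as it stands.
- The arm moves only by the shell command python3 -m jog 'ROWS' [FORCE]. ROWS is JSON, a list of rows, each a list of 7 numbers: the shift along the tool's x, y, z in m, then the turn, a rotation vector about the tool's x, y, z in rad, then the finger opening in m, from 0 to 0.0854. In form: [[dx, dy, dz, rx, ry, rz, gripper], ...]. A call has 1 to 5 rows; each row shifts and turns the commanded pose from where the row before left it, along the tool's axes as they then stand; what a row does not reach is not made up. A row lasts 1/10 s, in which the tool goes at most 50 mm and 8.59 degrees, less where a joint would pass 70% of its speed; a pose out of reach is approached as far as the arm can. A call is refused whole if a number of a shift passes 0.05 or a number of a turn 0.15, either way. A call with a gripper value outside its range is refused whole. The fingers move at their own pace and stop on an object; FORCE is the grip in N (left out, the last holds). Time passes only in rows, so rows that do not move let the fingers close. It gives the time, the measured TCP pose, the force, the opening and the grip force at its end, in the units of the state.
- sense(): the state, without advancing time (a new reading comes with each control period).
- eyes.capture(name): name is "side" or "top" or "wrist"; returns the picture (480x640x3 uint8, red, green, blue); there is no depth.
- eyes.calibration(name): a dict with "fx", "fy", "cx", "cy" (pixels), "cam_to_world" (4x4, takes a point from camera to world coordinates); the wrist camera has in their place "mount" (4x4, takes a point from camera to tool coordinates, whose origin is the TCP and whose axes are the flange's). Camera axes: x right, y down, z forward; pixel columns grow to the right and rows downward; lengths in mm; the calibration is good to about 2 mm. A picture is of the moment at which its call begins: read the wrist's pose just before it. calibration takes no time and is no camera call.
- finish_job(): hands the job in; it is judged then, once.
The state is a dict: "time_s": time; "joints": joint angles; "dq": joint speeds; "tau": joint torques, N m; "eef_pos": TCP position; "ee_rot": TCP orientation; "force": force on the tool from outside, world axes, zero at the start; "wrist_torque": the same for the moment, N m; "grip_width": opening from 0.0 (shut) to 1.0 (fully open); "grip_force": force on a finger pad.
Only numpy, scipy, OpenCV 4.12 (cv2) and the standard library are available. Lean on these libraries where they do the work, as an engineer would, in place of code of your own. Each camera call takes 0.05 s, during which the arm holds its last target. There are 200 camera calls.

## Task

The crank screw of the bridge clamp stands loosely in its threaded boss. Take its red grip sleeve and wind the crank backward (counter-clockwise seen from above) until the screw drops into the start of its thread, then wind it forward (clockwise) one full turn from there and no further. Finish while still gripping the sleeve, holding the crank still at that place, and leave the pinion and the other loose things where they are.

Things in the scene. Friction and masses are not known exactly. Their poses are not given: they have to be found in the camera images.
- bridge_clamp: bridge clamp fixed to the bench: dark base plate 120 x 180 x 12 mm, two blue pillars, a blue bridge (top 102 mm above the bench, 54 mm along its own x, 160 mm along its own y), and on it a round steel threaded boss 58 mm across, top 130 mm above the bench. Origin: centre of the base's underside; its z axis is the vertical screw axis
- crank_hub (a point): centre of the top face of the crank's dark steel hub (34 mm across), on the vertical screw axis; rises and falls with the screw, 166 mm above the bench when joint screw reads 0. From the hub a level arm 18 mm wide reaches to an upright steel pin 10 mm thick, 60 mm from the axis. The arm's top lies 1.5 to 4 mm below this point, the pin's upper end 62 mm above it
- grip_sleeve: red grip sleeve on the crank's pin: upright cylinder 24 mm across, 34 mm high, 60 mm from the screw axis. Origin: its middle, about 27 mm above the hub's top if left alone. Spins freely, so it can be carried round a circle without turning the hand; slides 14 mm down and 18 mm up on the pin (centred by springs, 40 N/m), so the hand can stay at one height while the screw rises and drops
- screw (a joint): height of the screw, m. Right-hand thread, pitch 8 mm; the screw (0.6 kg) rests on the thread by its weight. At the start it reads +0.002 to +0.006; wound backward (counter-clockwise from above) it climbs to +0.008, where the thread's end lets it drop at once to 0, after 1.6 to 4.7 rad of turning. Forward (clockwise) lowers it: one turn from the drop reads -0.008
- crank (a joint): angle of the crank about the vertical screw axis, rad, growing counter-clockwise from above (backward); at 0 the arm points along the clamp's own +x. Counts on over several turns; the drop comes at a different value each time. Turns with less than 0.1 N m and stays where it is left
- pinion: grey helical pinion, 45 mm across and 42 mm high, standing loosely under the bridge on the base plate below the screw; origin at the middle of its underside
- bearing: loose ball bearing lying on the bench, 52 mm across, 15 mm high; origin at the middle of its underside
- grease_tub: loose open white tub of grease, 67 mm across, 52 mm high; origin at the middle of its underside
- oil_bottle: loose yellow oil bottle with red spout, 48 mm across, 161 mm high; origin at the middle of its underside

How it is judged (in metres and radians):
On the way, in this order (a step that is already met when the one before it is completed fails the run):
1. the crank is wound backward until the screw has climbed to the end of the thread (above +6.8 mm) (value of joint screw above 0.0068 m), for 0.05 s.
2. the screw drops off the end of the thread (falling faster than 40 mm/s, far faster than winding lowers it) (velocity of joint screw below -0.04 m/s).
3. the screw has dropped into the start of the thread (below +2.5 mm) (value of joint screw below 0.0025 m), for 0.1 s.
At the end, for the whole second after the job is handed in: The screw stands one turn down from the thread's start (joint screw between -9.8 and -6.2 mm, that is one turn give or take 80 degrees), the fingers grip the red sleeve (over 2 N, grasp point within 35 mm of its middle) and the crank is still (under 0.08 rad/s) (value of joint screw between -0.0098 and -0.0062 m and contact force between the fingers and grip_sleeve above 2 N and distance between the grasp point and grip_sleeve below 0.035 m and velocity of joint crank between -0.08 and 0.08 rad/s); the arm keeps its last pose, push and grip.
It fails at once if the screw is wound in more than about one and a third turns beyond the drop (value of joint screw below -0.0108 m).
It fails at once if the pinion under the screw is shifted by over 15 mm (distance of pinion from where it was at the start of the episode above 0.015 m).
It fails at once if the bearing is shifted by over 20 mm (distance of bearing from where it was at the start of the episode above 0.02 m).
It fails at once if the grease tub is shifted by over 20 mm (distance of grease_tub from where it was at the start of the episode above 0.02 m).
It fails at once if the oil bottle is shifted by over 20 mm (distance of oil_bottle from where it was at the start of the episode above 0.02 m).
It also fails if it takes over 67 s, if anything falls off the work surface, if the arm or the gripper's body presses on something with over 40 N, if the wrist force passes 120 N, or if a joint passes its speed limit or range.

## Working session

There is one attempt and no reset: what is moved stays moved. The work goes in short steps, Python scripts to look and compute and a shell command to move; the robot and the scene stay as the last step left them, time stands still between calls to the robot, and variables do not carry over. Pictures are saved under pics/ and viewed, at most 10 in all, crops included, and the job is handed in when it is done.

```bash
mkdir -p pics; python3 - <<'E'
from rig import sense,eyes
import cv2,numpy as np
for n in("top","side"):
    i=eyes.capture(n); cv2.imwrite(f"pics/{n}0.png",i[:,:,::-1]); c=eyes.calibration(n); print(n,c["fx"],c["fy"],c["cx"],c["cy"],np.round(c["cam_to_world"],3).tolist())
s=sense();print(s)
E
```

```text
top 540.4361343414241 540.4361343414241 309.2295073693208 235.44220895639455 [[0.01, -0.998, 0.058, 444.469], [-1.0, -0.01, 0.004, -98.733], [-0.003, -0.058, -0.998, 1277.476], [0.0, 0.0, 0.0, 1.0]]
side 565.7241076204514 565.7241076204514 323.5828608009489 249.38186157554935 [[-0.856, -0.331, 0.397, 70.432], [-0.517, 0.546, -0.659, 635.967], [0.001, -0.77, -0.638, 843.266], [0.0, 0.0, 0.0, 1.0]]
{'time_s': 0.1, 'joints': array([ 1.09760149e+00,  3.13422925e-01,  1.49832547e+00,  3.21365893e-06,
        1.33098974e+00, -2.23417650e-01]), 'dq': array([ 2.44942681e-06, -1.93997440e-03, -2.86614178e-03, -1.63157278e-03,
       -1.24246894e-03,  3.57083523e-04]), 'tau': array([ 3.75048083e-03, -4.12900686e+01, -2.60139227e+01, -1.46914517e-04,
        3.09416318e-03,  6.15113890e-05]), 'eef_pos': array([129.70003715, 508.51982112, 241.79093002]), 'ee_rot': array([-1.96947652e-04,  1.24564554e-01,  9.92211340e-01, -5.37818282e-04]), 'force': array([-0.00638673, -0.69456209,  0.13537959]), 'wrist_torque': array([-0.02824806, -0.00315796, -0.01756194]), 'grip_force': 0.0, 'grip_width': 0.9958595471456918}
```

View pics/top0.png

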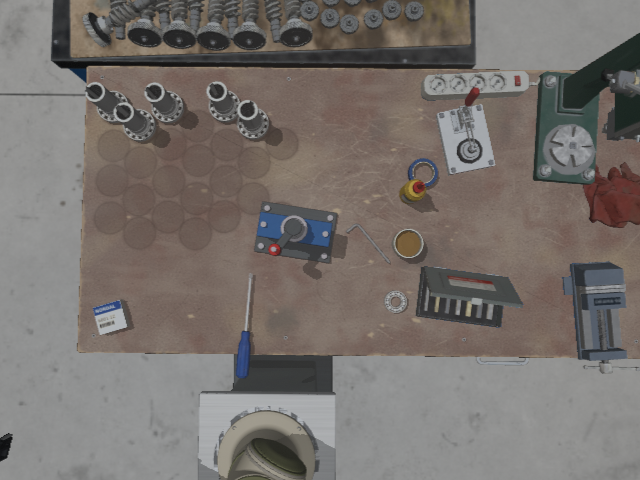

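View pics/side0.png

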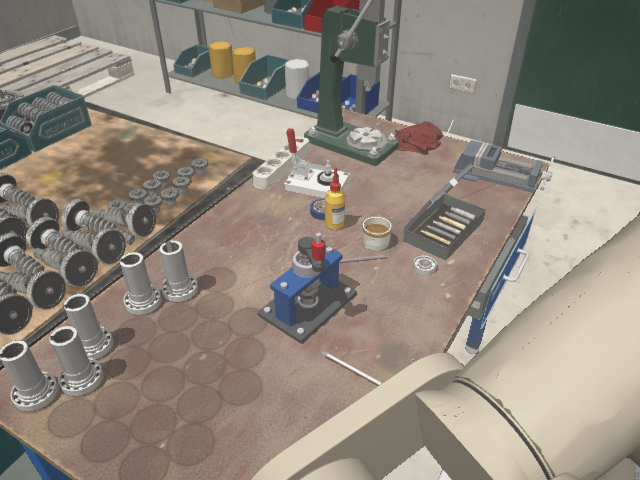

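The top view shows the clamp at about (297,232), with the hub near (293,228) and the red sleeve near (275,250). The oil bottle, tub and bearing are well to the right. I'll enlarge both views.

```bash
python3 - <<'E'
import cv2,numpy as np
a=cv2.imread("pics/top0.png")[190:280,245:350]; b=cv2.imread("pics/side0.png")[225:345,250:365]
a=cv2.resize(a,(400,343),interpolation=2);b=cv2.resize(b,(400,417),interpolation=2)
a=cv2.copyMakeBorder(a,0,417-343,0,0,0)
cv2.imwrite("pics/crop.png",np.hstack([a,b]))
E
```

```text
(no output)
```

View pics/crop.png

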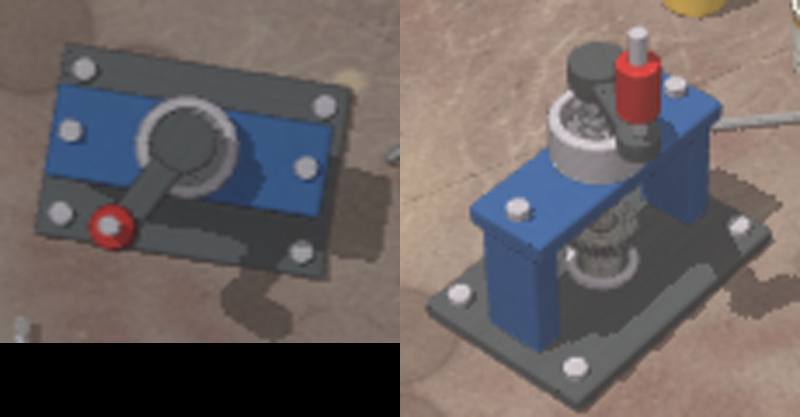

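The crop shows, in full-image pixels, the hub top at top (293.3,226.7) and side (306.1,241.4). The sleeve is at top (274.4,249.3) and the sleeve middle at side (318.4,250).

```bash
cat > h.py <<'E'
from rig import sense,eyes
import numpy as np
from scipy.spatial.transform import Rotation as R
def ray(n,u,v):
    c=eyes.calibration(n);T=np.array(c["cam_to_world"]);d=T[:3,:3]@[(u-c["cx"])/c["fx"],(v-c["cy"])/c["fy"],1];return T[:3,3],d/np.linalg.norm(d)
def atz(n,u,v,z):
    o,d=ray(n,u,v);return o+d*(z-o[2])/d[2]
def tri(l):
    A=0;b=0
    for o,d in l:
        P=np.eye(3)-np.outer(d,d);A=A+P;b=b+P@o
    return np.linalg.solve(A,b)
def Rt():
    q=sense()["ee_rot"];return R.from_quat([q[1],q[2],q[3],q[0]])
def st():
    s=sense();r=Rt();print("t",round(s["time_s"],2),"p",np.round(s["eef_pos"],1),"F",np.round(s["force"],1),"w",round(s["grip_width"]*85.4,1),"gf",round(s["grip_force"],1),"\nR",np.round(r.as_matrix(),3).tolist(),"q",np.round(s["joints"],2))
E
python3 - <<'E'
from h import *
print("hub",tri([ray("top",293.3,226.7),ray("side",306.1,241.4)]),atz("top",293.3,226.7,170),atz("side",306.1,241.4,170))
print("boss",atz("top",294.1,228.3,130))
print("sl",atz("top",274.4,249.3,214),atz("side",318.4,250,197))
a=atz("top",245+70/3.81,190+130/3.81,102);b=atz("top",245+306/3.81,190+167/3.81,102);print(a,b,a-b)
st()
E
```

```text
hub [527.87741972 -61.04980779 171.55498129] [526.96106733 -61.58318821 170.        ] [530.02940046 -62.17935527 170.        ]
boss [526.54309267 -61.98602589 130.        ]
sl [478.69733504 -26.39270912 214.        ] [479.64669703 -24.92549763 197.        ]
[537.00250811   6.07286745 102.        ] [ 517.15723414 -129.25447711  102.        ] [ 19.84527397 135.32734455   0.        ]
t 0.1 p [129.7 508.5 241.8] F [-0.  -0.7  0.1] w 85.0 gf 0.0 
R [[-0.969, 0.247, -0.001], [0.247, 0.969, -0.001], [0.0, -0.001, -1.0]] q [ 1.1   0.31  1.5   0.    1.33 -0.22]
```

```bash
j="python3 -m jog"
$j '[[0,0,-0.03,0,0,0,0.085],[-0.02,-0.018,-0.03,0,0,0,0.085],[-0.03,-0.028,0,0,0,0,0.085],[-0.03,-0.028,0,0,0,0,0.085],[-0.03,-0.028,0,0,0,0,0.085]]' >/dev/null
$j '[[-0.03,-0.028,0,0,0,0,0.085],[-0.03,-0.028,0,0,0,0,0.085],[-0.03,-0.028,0,0,0,0,0.085],[-0.03,-0.028,0,0,0,0,0.085],[-0.03,-0.028,0,0,0,0,0.085]]' >/dev/null
$j '[[-0.03,-0.028,0,0,0,0,0.085],[-0.03,-0.028,0,0,0,0,0.085],[-0.03,-0.028,0,0,0,0,0.085],[-0.03,-0.028,0,0,0,0,0.085],[-0.03,-0.028,0,0,0,0,0.085]]' >/dev/null
$j '[[-0.03,-0.0255,0,0,0,0,0.085],[-0.03,-0.025,0,0,0,0,0.085],[0,0,0,0,0,0,0.085],[0,0,0,0,0,0,0.085]]'
python3 - <<'E'
from h import *
import cv2
st()
print(np.round(eyes.calibration("wrist")["mount"],3).tolist(),eyes.calibration("wrist")["fx"],eyes.calibration("wrist")["cx"],eyes.calibration("wrist")["cy"])
cv2.imwrite("pics/w1.png",eyes.capture("wrist")[:,:,::-1])
d=np.array([479,-26,300])-sense()["eef_pos"];print("to sleeve, tool:",Rt().inv().apply(d))
E
```

```text
time_s: 2.0
eef_pos: [478.2, -26.8, 301.7]
ee_rot: [-0.001, 0.125, 0.992, 0.0]
force: [-0.5, 0.2, 0.5]
grip_width: 0.996
grip_force: 0.0
t 2.0 p [478.2 -26.8 301.7] F [-0.5  0.2  0.5] w 85.1 gf 0.0 
R [[-0.969, 0.248, -0.001], [0.248, 0.969, 0.001], [0.001, 0.0, -1.0]] q [-0.3   0.17  1.52  0.    1.45 -1.62]
[[-0.0, -0.948, -0.319, 82.744], [1.0, 0.0, -0.001, 0.462], [0.001, -0.319, 0.948, -132.086], [0.0, 0.0, 0.0, 1.0]] 431.1386186053673 318.98076091249914 237.04178251996174
to sleeve, tool: [-1.01547607  0.40090215  2.03215115]
```

View pics/w1.png

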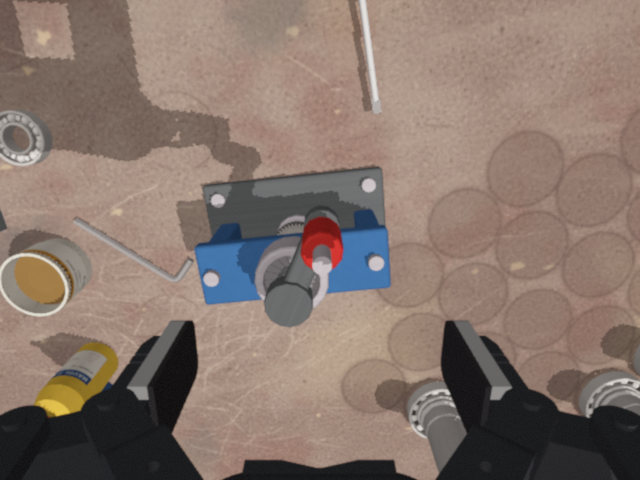

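The wrist view shows the hub at (289,305), the pin top at (320,259) and the sleeve below it at (321,245), all centred between the fingers. I'll check the centring and then go down.

```bash
cat >> h.py <<'E'
def watz(u,v,z):
    c=eyes.calibration("wrist");M=np.array(c["mount"]);r=Rt();p=np.array(sense()["eef_pos"])
    d=r.apply(M[:3,:3]@[(u-c["cx"])/c["fx"],(v-c["cy"])/c["fy"],1]);o=p+r.apply(M[:3,3]);return o+d*(z-o[2])/d[2]
E
python3 -c "
from h import *
print(watz(320,260,232),watz(289,304,170))"
j="python3 -m jog"
$j '[[0,0,0.03,0,0,0,0.06],[0,0,0.03,0,0,0,0.05],[0,0,0.03,0,0,0,0.05],[0,0,0.012,0,0,0,0.05],[0,0,0,0,0,0,0.05]]'
python3 - <<'E'
from h import *
import cv2
st();cv2.imwrite("pics/w2.png",eyes.capture("wrist")[:,:,::-1])
E
```

```text
[475.60232269 -24.84004729 232.        ] [525.42607227 -59.26535138 170.        ]
time_s: 2.55
eef_pos: [477.6, -25.7, 199.7]
ee_rot: [-0.001, 0.124, 0.992, 0.0]
force: [0.1, -0.5, 0.5]
grip_width: 0.585
grip_force: 0.0
t 2.55 p [477.6 -25.7 199.7] F [ 0.1 -0.5  0.5] w 49.9 gf 0.0 
R [[-0.969, 0.246, -0.002], [0.246, 0.969, 0.001], [0.002, 0.0, -1.0]] q [-0.3   0.25  1.7   0.    1.2  -1.62]
```

View pics/w2.png

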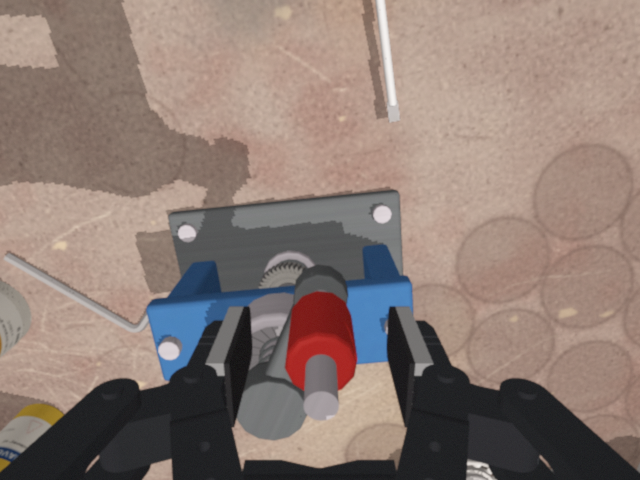

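The sleeve is centred between the fingers, with the pin top at (322,404) and the hub at (273,400). I'll drop 8 mm and grip.

```bash
j="python3 -m jog"
$j '[[0,0,0.008,0,0,0,0.05],[0,0,0,0,0,0,0.02],[0,0,0,0,0,0,0.015],[0,0,0,0,0,0,0.015],[0,0,0,0,0,0,0.015]]' 30
$j '[[0,0,0,0,0,0,0.015],[0,0,0,0,0,0,0.015]]' 30
python3 - <<'E'
from h import *
import cv2
st();cv2.imwrite("pics/w3.png",eyes.capture("wrist")[:,:,::-1])
E
```

```text
time_s: 3.1
eef_pos: [478.3, -26.6, 192.5]
ee_rot: [0.0, 0.125, 0.992, -0.0]
force: [-1.4, -1.1, 0.2]
grip_width: 0.27
grip_force: 29.4
time_s: 3.3
eef_pos: [478.3, -26.6, 192.4]
ee_rot: [0.0, 0.125, 0.992, -0.0]
force: [-0.5, -0.5, -0.4]
grip_width: 0.272
grip_force: 29.4
t 3.3 p [478.3 -26.6 192.4] F [-0.5 -0.5 -0.4] w 23.3 gf 29.4 
R [[-0.969, 0.247, -0.0], [0.247, 0.969, -0.0], [-0.0, -0.0, -1.0]] q [-0.3   0.26  1.71 -0.    1.18 -1.62]
```

View pics/w3.png

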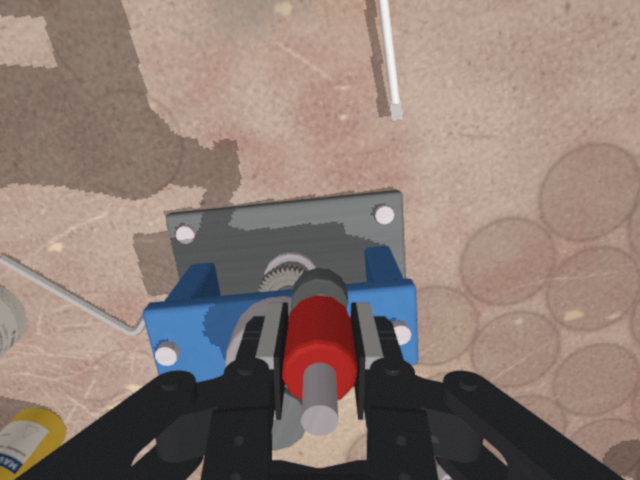

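The sleeve is gripped at 29 N, and the pin top shows at (320,418). It moves with the screw relative to the hand, so it can serve as the height gauge. Next I'll tabulate the circle steps.

```bash
cat >> h.py <<'E'
import cv2,os
C=np.array([527.5,-61.5])
def pin():
    g=cv2.cvtColor(eyes.capture("wrist"),cv2.COLOR_RGB2GRAY)
    if not os.path.exists("tmpl.npy"): np.save("tmpl.npy",cv2.imread("pics/w3.png",0)[386:435,304:336])
    m=cv2.matchTemplate(g[345:465,296:344],np.load("tmpl.npy"),cv2.TM_CCOEFF_NORMED);_,s,_,l=cv2.minMaxLoc(m)
    c=m[:,l[0]];k=l[1];o=0
    if 0<k<len(c)-1:o=.5*(c[k-1]-c[k+1])/(c[k-1]-2*c[k]+c[k+1])
    q=sense();d=q["eef_pos"][:2]-C
    print("pin dv %.1f score %.2f | t %.1f ang %.1f r %.1f z %.1f F %s gf %.0f w %.1f"%(345+k+o-386,s,q["time_s"],np.degrees(np.arctan2(d[1],d[0]))%360,np.hypot(*d),q["eef_pos"][2],np.round(q["force"],1),q["grip_force"],q["grip_width"]*85.4))
    return g
E
python3 - <<'E'
from h import *
pin()
r=Rt();d=sense()["eef_pos"][:2]-C;a=np.degrees(np.arctan2(d[1],d[0]));rad=60.2
f=lambda t:np.array([np.cos(np.radians(t)),np.sin(np.radians(t)),0])*rad
for i in range(36): print(i,np.round(r.inv().apply(f(a+10*i+10)-f(a+10*i))[:2],1).tolist(),end="; ")
E
```

```text
pin dv 0.0 score 1.00 | t 3.4 ang 144.7 r 60.3 z 192.3 F [-0.7 -0.4  1.4] gf 29 w 23.2
0 [2.9, -10.1]; 1 [1.1, -10.4]; 2 [-0.7, -10.5]; 3 [-2.5, -10.2]; 4 [-4.3, -9.6]; 5 [-5.9, -8.7]; 6 [-7.3, -7.6]; 7 [-8.5, -6.2]; 8 [-9.4, -4.6]; 9 [-10.1, -2.9]; 10 [-10.4, -1.1]; 11 [-10.5, 0.7]; 12 [-10.2, 2.5]; 13 [-9.6, 4.3]; 14 [-8.7, 5.9]; 15 [-7.6, 7.3]; 16 [-6.2, 8.5]; 17 [-4.6, 9.4]; 18 [-2.9, 10.1]; 19 [-1.1, 10.4]; 20 [0.7, 10.5]; 21 [2.5, 10.2]; 22 [4.3, 9.6]; 23 [5.9, 8.7]; 24 [7.3, 7.6]; 25 [8.5, 6.2]; 26 [9.4, 4.6]; 27 [10.1, 2.9]; 28 [10.4, 1.1]; 29 [10.5, -0.7]; 30 [10.2, -2.5]; 31 [9.6, -4.3]; 32 [8.7, -5.9]; 33 [7.6, -7.3]; 34 [6.2, -8.5]; 35 [4.6, -9.4];
```

```bash
j="python3 -m jog"; p='python3 -c "from h import *;pin()"'
$j '[[0.0029,-0.0101,0,0,0,0,0.015],[0.0011,-0.0104,0,0,0,0,0.015],[-0.0007,-0.0105,0,0,0,0,0.015]]' >/dev/null; eval $p
$j '[[-0.0025,-0.0102,0,0,0,0,0.015],[-0.0043,-0.0096,0,0,0,0,0.015],[-0.0059,-0.0087,0,0,0,0,0.015]]' >/dev/null; eval $p
$j '[[-0.0073,-0.0076,0,0,0,0,0.015],[-0.0085,-0.0062,0,0,0,0,0.015],[-0.0094,-0.0046,0,0,0,0,0.015]]' >/dev/null; eval $p
```

```text
pin dv 1.5 score 0.94 | t 3.8 ang 176.7 r 60.5 z 192.4 F [-0.3 -1.8  1.1] gf 29 w 23.0
pin dv 4.2 score 0.99 | t 4.1 ang 206.8 r 60.5 z 192.3 F [-0.6 -1.2  0.1] gf 30 w 23.0
pin dv 6.0 score 0.99 | t 4.5 ang 236.7 r 60.5 z 192.2 F [ 0.6  0.1 -0.2] gf 30 w 22.7
```

```bash
j="python3 -m jog"; p='python3 -c "from h import *;pin()"'
$j '[[-0.0101,-0.0029,0,0,0,0,0.015],[-0.0104,-0.0011,0,0,0,0,0.015]]' >/dev/null; eval $p
$j '[[-0.0105,0.0007,0,0,0,0,0.015],[-0.0102,0.0025,0,0,0,0,0.015]]' >/dev/null; eval $p
$j '[[-0.0096,0.0043,0,0,0,0,0.015],[-0.0087,0.0059,0,0,0,0,0.015]]' >/dev/null; eval $p
```

```text
pin dv 6.8 score 0.99 | t 4.7 ang 256.3 r 60.4 z 192.2 F [-0.   1.3 -1.2] gf 30 w 23.1
pin dv 7.8 score 0.98 | t 5.0 ang 276.0 r 60.3 z 192.1 F [ 0.1  2.5 -0.3] gf 30 w 22.8
pin dv 8.6 score 0.98 | t 5.2 ang 296.0 r 60.0 z 192.2 F [-0.5  2.6  0.5] gf 30 w 22.9
```

```bash
j="python3 -m jog"; p='python3 -c "from h import *;pin()"'
$j '[[-0.0076,0.0073,0,0,0,0,0.015],[-0.0062,0.0085,0,0,0,0,0.015]]' >/dev/null; eval $p
$j '[[-0.0046,0.0094,0,0,0,0,0.015],[-0.0029,0.0101,0,0,0,0,0.015]]' >/dev/null; eval $p
```

```text
pin dv 9.1 score 0.98 | t 5.5 ang 316.5 r 60.0 z 192.2 F [-0.7  3.8 -0.1] gf 30 w 23.2
pin dv 9.9 score 0.98 | t 5.7 ang 336.7 r 60.0 z 192.2 F [-2.4  3.6  0.8] gf 30 w 23.3
```

```bash
j="python3 -m jog"; p='python3 -c "from h import *;pin()"'
$j '[[-0.0011,0.0104,0,0,0,0,0.015],[0.0007,0.0105,0,0,0,0,0.015]]' >/dev/null; eval $p
$j '[[0.0025,0.0102,0,0,0,0,0.015],[0.0043,0.0096,0,0,0,0,0.015]]' >/dev/null; eval $p
```

```text
pin dv 9.7 score 0.98 | t 6.0 ang 356.8 r 60.2 z 192.3 F [-3.5  3.6 -0.5] gf 30 w 23.2
pin dv -8.6 score 0.98 | t 6.2 ang 16.6 r 60.3 z 192.3 F [-3.5 -0.1 -0.1] gf 30 w 22.8
```

The screw dropped between 357° and 16.6°: the pin view jumped by 18 px. Next is a short pause, then forward 37 steps of 10°, which is one turn from about the 7° drop point. I'll check on the way.

```bash
j="python3 -m jog"; p='python3 -c "from h import *;pin()"'
$j '[[0,0,0,0,0,0,0.015],[0,0,0,0,0,0,0.015],[-0.0043,-0.0096,0,0,0,0,0.015],[-0.0025,-0.0102,0,0,0,0,0.015],[-0.0007,-0.0105,0,0,0,0,0.015]]' >/dev/null; eval $p
$j '[[0.0011,-0.0104,0,0,0,0,0.015],[0.0029,-0.0101,0,0,0,0,0.015],[0.0046,-0.0094,0,0,0,0,0.015],[0.0062,-0.0085,0,0,0,0,0.015],[0.0076,-0.0073,0,0,0,0,0.015]]' >/dev/null; eval $p
$j '[[0.0087,-0.0059,0,0,0,0,0.015],[0.0096,-0.0043,0,0,0,0,0.015],[0.0102,-0.0025,0,0,0,0,0.015],[0.0105,-0.0007,0,0,0,0,0.015],[0.0104,0.0011,0,0,0,0,0.015]]' >/dev/null; eval $p
$j '[[0.0101,0.0029,0,0,0,0,0.015],[0.0094,0.0046,0,0,0,0,0.015],[0.0085,0.0062,0,0,0,0,0.015],[0.0073,0.0076,0,0,0,0,0.015],[0.0059,0.0087,0,0,0,0,0.015]]' >/dev/null; eval $p
```

```text
pin dv -10.5 score 0.99 | t 6.8 ang 342.2 r 60.5 z 192.1 F [-5.5 -0.8 -1. ] gf 30 w 23.3
pin dv -11.8 score 0.98 | t 7.3 ang 292.8 r 60.4 z 192.4 F [-1.3  1.2 -0.1] gf 30 w 23.2
pin dv -13.2 score 0.99 | t 7.8 ang 243.3 r 60.5 z 192.6 F [1.1 3.  0.8] gf 30 w 22.9
pin dv -15.4 score 0.99 | t 8.4 ang 192.5 r 60.6 z 192.3 F [1.3 2.3 0.4] gf 30 w 23.0
```

```bash
j="python3 -m jog"; p='python3 -c "from h import *;pin()"'
$j '[[0.0043,0.0096,0,0,0,0,0.015],[0.0025,0.0102,0,0,0,0,0.015],[0.0007,0.0105,0,0,0,0,0.015],[-0.0011,0.0104,0,0,0,0,0.015],[-0.0029,0.0101,0,0,0,0,0.015]]' >/dev/null; eval $p
$j '[[-0.0046,0.0094,0,0,0,0,0.015],[-0.0062,0.0085,0,0,0,0,0.015],[-0.0076,0.0073,0,0,0,0,0.015],[-0.0087,0.0059,0,0,0,0,0.015],[-0.0096,0.0043,0,0,0,0,0.015]]' >/dev/null; eval $p
$j '[[-0.0102,0.0025,0,0,0,0,0.015],[-0.0105,0.0007,0,0,0,0,0.015],[-0.0104,-0.0011,0,0,0,0,0.015],[-0.0101,-0.0029,0,0,0,0,0.015]]' >/dev/null; eval $p
$j '[[-0.0094,-0.0046,0,0,0,0,0.015],[-0.0085,-0.0062,0,0,0,0,0.015],[-0.0073,-0.0076,0,0,0,0,0.015],[-0.0059,-0.0087,0,0,0,0,0.015],[-0.0043,-0.0096,0,0,0,0,0.015]]' >/dev/null; eval $p
$j '[[0,0,0,0,0,0,0.015],[0,0,0,0,0,0,0.015],[0,0,0,0,0,0,0.015],[0,0,0,0,0,0,0.015],[0,0,0,0,0,0,0.015]]' >/dev/null
python3 -c "
from h import *
g=pin();cv2.imwrite('pics/w4.png',g)"
```

```text
pin dv -19.7 score 0.96 | t 8.9 ang 142.6 r 60.6 z 192.3 F [ 0.9  0.8 -0.3] gf 30 w 23.2
pin dv -21.8 score 0.97 | t 9.5 ang 92.7 r 60.4 z 192.2 F [ 0.6 -2.3 -1.4] gf 30 w 22.9
pin dv -24.8 score 0.95 | t 9.9 ang 53.1 r 60.2 z 192.0 F [-2.  -3.3 -1.6] gf 30 w 23.1
pin dv -28.4 score 0.93 | t 10.5 ang 2.5 r 60.3 z 192.1 F [-4.  -2.2 -0.2] gf 30 w 22.9
pin dv -28.1 score 0.92 | t 11.1 ang 4.8 r 60.3 z 192.4 F [-3.9 -0.6 -0.3] gf 30 w 23.5
```

View pics/w4.png

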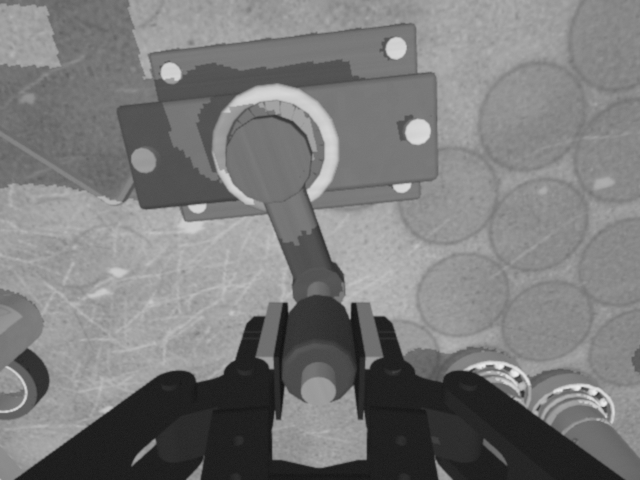

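The sleeve is still gripped, with the pin top now at about (319,387). The pin has sunk about 19.5 px since the drop, which matches one pitch, since the 8 mm drop itself was about 18 px. The crank is at rest, so I'll hand in.

```bash
python3 -c "
from rig import finish_job
print(finish_job())"
```

```text
the job is handed in; nothing more can be done
None
```

I wound the crank backward until the screw dropped into its thread, then forward about one full turn. I handed the job in with the sleeve still gripped at 30 N and the crank still; no verdict came back.

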